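# Balance the centrifuge rotor: load each bottle opposite its like

## Robot

A 7-joint arm with a two-finger parallel gripper is mounted at the origin on a cart in front of the work surface, level with it; the furniture and walls round the work are solid. World frame = base frame: x ahead of the robot, y to its left, z up, the work surface at z = 0. Lengths are in m, angles in rad, forces in N, time in s.
With the tool pointing down it reaches from about 0.4 to 0.9 m from the base axis. Payload 5.6 kg.
Tool frame: the origin (TCP) lies midway between the tips of the shut fingers; the grasp point (between the pads) lies 19 mm behind it; z points along the fingers, y is the line along which they close (so a half turn about z gives the same grasp; the last joint's range is limited). The gripper opens to 92 mm and grips with 3 to 60 N. Pads are 20 mm wide; open, the fingers measure 128 mm over their backs; the gripper's body (75 mm by 189 mm) begins 69 mm behind the grasp point.
Start: joints at [-1.39, 0.468, -0.012, 1.603, 0.006, 1.071, -0.056], TCP at [0.144, 0.634, 0.215] pointing down, gripper open.
Joint ranges: [-2.53, 2.53], [-0.31, 2.02], [-1.57, 1.55], [0.28, 2.44], [-1.29, 4.43], [0.15, 1.84], [-2.92, 2.92]. Speed limits (rad/s): [2.57, 2.57, 3.14, 3.14, 3.14, 3.14, 3.14].

## Interface

Orientations are given as a 3x3 rotation matrix whose columns are the frame's x, y, z axes.
In Python, from station import env, effector, solver, viewer, workorder, search_frame, tip_of gives the robot as it stands. Calls block until the motion is done:
- env.reach(position, orientation): joint-space move of the TCP to a pose.
- env.movel(position, frame=None, rate=0.15): straight line of the TCP; frame=None keeps the orientation; rate is the mean speed in m/s.
- env.goto_joints(angles): joint-space move.
- effector.release() and effector.grasp(squeeze=None): open the fingers fully, or close them until they stop; squeeze is the grip in N (None keeps the last).
- env.pause(seconds).
- solver.inverse_kinematics(position, orientation): joint angles nearest the present ones, or None.
- env.sense(): the state.
- viewer.read_camera(name): name is "scene" or "side" or "wrist"; returns (picture, depth): 480x640x3 uint8, red, green, blue; 480x640 float32, m along the optical axis (not along the pixel's ray), 0 where there is no reading.
- viewer.camera_info(name): a dict with "intrinsics" (3x3 intrinsics, pixels), "eye" and "rotation" of the camera in the world; the wrist camera has in their place "T_tool_cam" (4x4, takes a point from camera to tool coordinates, whose origin is the TCP and whose axes are the flange's). Camera axes: x right, y up, looking along -z (the intrinsics and any distortion apply to the point x, -y, -z); pixel columns grow to the right and rows downward; lengths in m; the calibration is good to about 2 mm. A picture is of the moment at which its call begins: read the wrist's pose just before it. camera_info takes no time and is no camera call.
A pose or a line that the arm cannot do raises env.PlanningError and nothing moves.
- workorder.finish_job(): hands the job in; it is judged then, once.
Trained networks look in the newest picture that a camera, given by its name, has taken for a name from the list of things; names that differ only in an ending like _2 or _b are one class to them, and where a whole thing is asked for, a point or a joint stands for the part that bears it (a point fixed in the world has none). Each returns a list of dicts, best first, with "score" (0 to 1); they miss things now and then, are a little off and sometimes report something else, mostly with a low value. They report only what shows in the picture. A call takes as long as a camera call.
- search_frame(camera, name): "at" ([x, y, z] in m, in world coordinates, good to about 4 mm: the middle of the surface that is visible of it).
- tip_of(camera, name): "at" ([x, y, z] in m, in world coordinates, good to about 4 mm: a listed point, or the origin of a listed thing).
The state is a dict: "t": time; "joint_positions": joint angles; "joint_velocities": joint speeds; "tau": joint torques, N m; "ee_pos": TCP position; "tcp_rot": TCP orientation; "wrist_force": force on the tool from outside, world axes, zero at the start; "moment": the same for the moment, N m; "gripper_width": finger opening in m; "grasp_force": force on a finger pad.
Only numpy, scipy, OpenCV 4.12 (cv2) and the standard library are available. Lean on these libraries where they do the work, as an engineer would, in place of code of your own. Each camera call takes 0.05 s, during which the arm holds its last target. There are 200 camera calls.

## Task

Finish loading the centrifuge rotor so that it is balanced: take each bottle or vial in the steel tray that has a like one in the rotor (red cap, white cap, black cap, tall clear vial) and set it upright, fully down, in the empty bucket straight across the rotor from its like. Leave the ones already in the rotor where they are, leave the odd short vial standing where it is in the tray, and knock nothing over.

Things in the scene. Friction and masses are not known exactly. Their poses are not given: they have to be found in the camera images.
- rotor: Fixed metal centrifuge rotor. Origin: on its axis at bench height; z up. 8 upright buckets on a circle of radius 75 mm; bucket k (0 to 7) lies k x 45 deg counter-clockwise from the rotor's x axis, so k and k + 4 face each other. Bucket: bore 24 mm, mouth flared to 36, inner floor 18 mm and rim 40 mm above the bench. Arms between buckets 36 mm high, hub nut 47.
- loaded_red: The bottle, dark glass, RED screw cap, standing already in one of buckets 0, 2, 3 and 5 of the rotor (loose, 19 mm wide and 43 mm tall; cap 17 mm wide, the top 13 mm). Origin: centre of its underside, z up. Fingers have most room beside a bucket when one is inside and one outside the circle; along it, buckets are 57 mm apart.
- loaded_white: The bottle, dark glass, WHITE screw cap, standing already in one of buckets 0, 2, 3 and 5 of the rotor (loose, 19 mm wide and 46 mm tall; cap 17 mm wide, the top 13 mm). Origin: centre of its underside, z up.
- loaded_black: The bottle, dark glass, BLACK screw cap, standing already in one of buckets 0, 2, 3 and 5 of the rotor (loose, 19 mm wide and 46 mm tall; cap 17 mm wide, the top 13 mm). Origin: centre of its underside, z up.
- loaded_clear: The TALL clear glass vial, grey-blue crimped cap, standing already in one of buckets 0, 2, 3 and 5 of the rotor (loose, 20 mm wide and 57 mm tall (solid to 53 mm)). Origin: centre of its underside, z up.
- tray_red: The bottle, dark glass, RED screw cap, standing in the steel tray at the start; its like is in the rotor (loose, 10 to 20 g, 19 mm wide and 43 mm tall; cap 17 mm wide, the top 13 mm). Origin: centre of its underside, z up.
- tray_white: The bottle, dark glass, WHITE screw cap, standing in the steel tray at the start; its like is in the rotor (loose, 10 to 20 g, 19 mm wide and 46 mm tall; cap 17 mm wide, the top 13 mm). Origin: centre of its underside, z up.
- tray_black: The bottle, dark glass, BLACK screw cap, standing in the steel tray at the start; its like is in the rotor (loose, 10 to 20 g, 19 mm wide and 46 mm tall; cap 17 mm wide, the top 13 mm). Origin: centre of its underside, z up.
- tray_clear: The TALL clear glass vial, grey-blue crimped cap, standing in the steel tray at the start; its like is in the rotor (loose, 10 to 20 g, 20 mm wide and 57 mm tall (solid to 53 mm)). Origin: centre of its underside, z up.
- short_vial: SHORT clear glass vial, grey-blue crimped cap, 17 mm wide, 39 mm tall, in the steel tray; it has no like in the rotor. Origin: centre of its underside. Steel tray: fixed, 207 x 277 mm, floor 2 mm above the bench, walls 35 mm high; things in it stand at least 60 mm apart and 45 mm from its walls, centre to centre or wall.

How it is judged:
At the end, for the whole second after the job is handed in: Each tray bottle and each loaded one stands within 8 mm of the bucket circle, foot within 4 mm of the bucket floor, tilt under 0.25 rad; likes are over 144.3 mm apart, which only facing buckets give (150); short vial moved under 30 mm and upright; all released and at rest (horizontal distance between tray_red and loaded_red above 0.1443 m and horizontal distance between loaded_red and rotor between 0.067 and 0.083 m and z of loaded_red in the frame of rotor between 0.014 and 0.022 m and angle between each of loaded_red, tray_red, loaded_white, tray_white, loaded_black, tray_black, loaded_clear, tray_clear's own z axis and vertical below 0.25 rad and linear speed of each of loaded_red, tray_red, loaded_white, tray_white, loaded_black, tray_black, loaded_clear, tray_clear, short_vial below 0.02 m/s and horizontal distance between tray_red and rotor between 0.067 and 0.083 m and z of tray_red in the frame of rotor between 0.014 and 0.022 m and horizontal distance between tray_white and loaded_white above 0.1443 m and horizontal distance between loaded_white and rotor between 0.067 and 0.083 m and z of loaded_white in the frame of rotor between 0.014 and 0.022 m and horizontal distance between tray_white and rotor between 0.067 and 0.083 m and z of tray_white in the frame of rotor between 0.014 and 0.022 m and horizontal distance between tray_black and loaded_black above 0.1443 m and horizontal distance between loaded_black and rotor between 0.067 and 0.083 m and z of loaded_black in the frame of rotor between 0.014 and 0.022 m and horizontal distance between tray_black and rotor between 0.067 and 0.083 m and z of tray_black in the frame of rotor between 0.014 and 0.022 m and horizontal distance between tray_clear and loaded_clear above 0.1443 m and horizontal distance between loaded_clear and rotor between 0.067 and 0.083 m and z of loaded_clear in the frame of rotor between 0.014 and 0.022 m and horizontal distance between tray_clear and rotor between 0.067 and 0.083 m and z of tray_clear in the frame of rotor between 0.014 and 0.022 m and distance of short_vial from where it was at the start of the episode below 0.03 m and angle between short_vial's own z axis and vertical below 0.2 rad); the robot touches nothing.
It fails at once if a bottle or vial is knocked over (angle between any of loaded_red, loaded_white, loaded_black, loaded_clear, tray_red, tray_white, tray_black, tray_clear, short_vial's own z axis and vertical above 0.7 rad).
It fails at once if one of the bottles already loaded is lifted out of its bucket (z of any of loaded_red, loaded_white, loaded_black, loaded_clear in the frame of rotor above 0.038 m).
It fails at once if the odd short vial is picked up or pushed away (distance of short_vial from where it was at the start of the episode above 0.04 m).
It also fails if it takes over 104 s, if anything falls off the work surface, if the arm or the gripper's body presses on something with over 40 N, if the wrist force passes 120 N, or if a joint passes its speed limit or range.

## Working session

There is one attempt and no reset: what is moved stays moved. The work goes in short steps, each a Python script; the robot and the scene stay as the last script left them, time stands still between calls to the robot, and variables do not carry over. Pictures are saved under pics/ and viewed, at most 14 in all, crops included, and the job is handed in when it is done.

```bash
ls; mkdir -p pics
python3 - <<'E'
from station import env, viewer, search_frame, tip_of
import cv2, numpy as np
np.set_printoptions(precision=4,suppress=True)
s=env.sense(); print(s['t'],s['ee_pos'],s['tcp_rot'])
for c in ("scene","side","wrist"):
    p,d=viewer.read_camera(c); cv2.imwrite(f"pics/{c}0.png",p[:,:,::-1]); np.save(f"pics/{c}0.npy",d)
    i=viewer.camera_info(c); print(c,i)
for n in ["rotor","loaded_red","tray_red","tray_white","tray_black","tray_clear","short_vial"]:
    print(n,[(np.round(r['at'],3),round(r['score'],2)) for r in tip_of("scene",n)])
E
```

```text
pics
0.0 [0.1441 0.6332 0.2136] [[-0.9751  0.2219 -0.0003]
 [ 0.2219  0.9751 -0.0017]
 [-0.0001 -0.0017 -1.    ]]
scene {'intrinsics': array([[443.949 ,   0.    , 324.9262],
       [  0.    , 443.949 , 242.4836],
       [  0.    ,   0.    ,   1.    ]]), 'eye': array([ 0.1532, -0.3102,  0.6838]), 'rotation': array([[ 0.7305,  0.528 , -0.4331],
       [-0.6829,  0.5582, -0.4713],
       [-0.007 ,  0.64  ,  0.7683]])}
side {'intrinsics': array([[614.2217,   0.    , 309.4873],
       [  0.    , 614.2217, 244.2366],
       [  0.    ,   0.    ,   1.    ]]), 'eye': array([ 0.0481, -0.5813,  0.779 ]), 'rotation': array([[ 0.7867,  0.4301, -0.4428],
       [-0.6171,  0.5281, -0.5834],
       [-0.0171,  0.7322,  0.6808]])}
wrist {'intrinsics': array([[361.9576,   0.    , 320.6126],
       [  0.    , 361.9576, 235.0276],
       [  0.    ,   0.    ,   1.    ]]), 'T_tool_cam': array([[-0.0011,  0.9593,  0.2825,  0.0803],
       [ 1.    ,  0.0007,  0.0017,  0.0001],
       [ 0.0014,  0.2825, -0.9593, -0.1701],
       [ 0.    ,  0.    ,  0.    ,  1.    ]])}
rotor [(array([ 0.492,  0.204, -0.   ]), 0.9)]
loaded_red [(array([0.491, 0.125, 0.02 ]), 0.72), (array([ 0.526, -0.219,  0.002]), 0.49)]
tray_red [(array([ 0.513, -0.157,  0.002]), 0.75)]
tray_white [(array([ 0.595, -0.106,  0.002]), 0.57)]
tray_black [(array([ 0.593, -0.191, -0.002]), 0.81)]
tray_clear [(array([ 0.522, -0.064,  0.007]), 0.64)]
short_vial [(array([ 0.523, -0.222,  0.001]), 0.5)]
```

View pics/scene0.png

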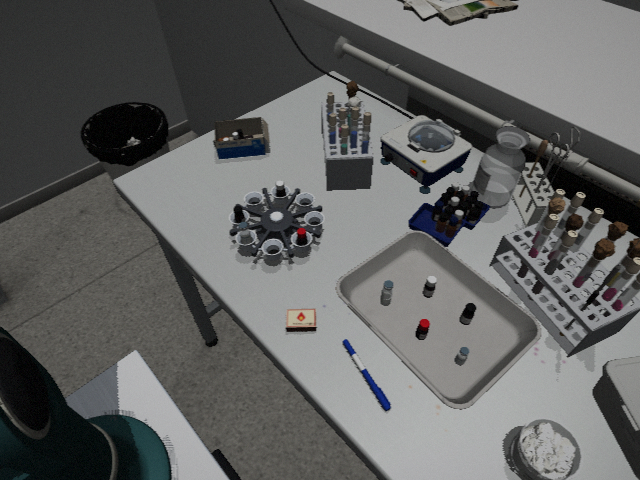

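View pics/side0.png

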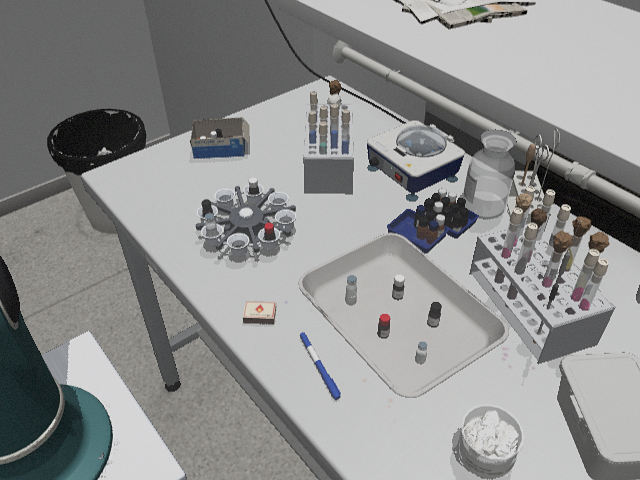

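The tray holds clear (387,292), white (430,287), red (423,329), black (468,314) and the short vial (461,355). The rotor at (277,218) already holds red, black, white and clear. Next I'll take wrist views from above.

```bash
cat > h.py <<'E'
from station import env, effector, solver, viewer, search_frame, tip_of
import cv2, numpy as np
np.set_printoptions(precision=4,suppress=True)
def R(yaw):  # tool down, finger axis y at yaw in world
    y=np.array([np.cos(yaw),np.sin(yaw),0]); z=np.array([0,0,-1.]); return np.c_[np.cross(y,z),y,z]
def shot(name):
    s=env.sense(); T=np.eye(4); T[:3,:3]=s['tcp_rot']; T[:3,3]=s['ee_pos']
    p,d=viewer.read_camera("wrist"); i=viewer.camera_info("wrist")
    T=T@i['T_tool_cam']; K=i['intrinsics']
    cv2.imwrite(f"pics/{name}.png",p[:,:,::-1]); np.savez(f"pics/{name}.npz",p=p,d=d,T=T,K=K)
    return p,d,T,K
def cloud(d,T,K):
    v,u=np.indices(d.shape); P=np.stack([(u-K[0,2])/K[0,0]*d,-(v-K[1,2])/K[1,1]*d,-d],-1)
    return P@T[:3,:3].T+T[:3,3]
def ray(u,v,h,T,K):
    r=T[:3,:3]@np.array([(u-K[0,2])/K[0,0],-(v-K[1,2])/K[1,1],-1]); return T[:3,3]+r*(h-T[2,3])/r[2]
E
python3 - <<'E'
from h import *
for n,xy in (("rot",(0.47,0.204)),("tray",(0.53,-0.145))):
    yaw=np.pi/2
    env.reach([*xy,0.26],R(yaw)); env.pause(.2); p,d,T,K=shot(n)
    P=cloud(d,T,K); print(n,env.sense()['t'],T[:3,3])
    for nm in (["rotor","loaded_red","loaded_white","loaded_black","loaded_clear"] if n=="rot" else ["tray_red","tray_white","tray_black","tray_clear","short_vial"]):
        print(nm,[(np.round(r['at'],3),round(r['score'],2)) for r in tip_of("wrist",nm)])
d=np.load("pics/scene0.npy");i=viewer.camera_info("scene");T=np.eye(4);T[:3,:3]=i['rotation'];T[:3,3]=i['eye']
P=cloud(d,T,i['intrinsics'])
m=(d>0)&(P[...,2]>.05)&(np.hypot(P[...,0]-.49,P[...,1]-.2)<.3)&(np.hypot(P[...,0]-.49,P[...,1]-.2)>.1)
q=np.unique(np.round(P[m][:,:2]/.03).astype(int),axis=0)*.03
for c in q: 
    k=m&(np.abs(P[...,0]-c[0])<.015)&(np.abs(P[...,1]-c[1])<.015); print(c,P[k][:,2].max().round(3) if k.any() else None,end=';')
E
```

```text
rot 2.7 [0.3896 0.2047 0.43  ]
rotor [(array([0.489, 0.205, 0.   ]), 0.66)]
loaded_red [(array([0.488, 0.125, 0.014]), 0.76)]
loaded_white [(array([0.542, 0.251, 0.016]), 0.75)]
loaded_black [(array([0.44 , 0.251, 0.017]), 0.85), (array([0.543, 0.252, 0.02 ]), 0.62)]
loaded_clear [(array([0.414, 0.203, 0.014]), 0.86)]
tray 4.5333 [ 0.45   -0.1438  0.4301]
tray_red [(array([ 0.513, -0.15 ,  0.002]), 0.72)]
tray_white [(array([ 0.586, -0.11 , -0.   ]), 0.83)]
tray_black [(array([ 0.593, -0.191, -0.002]), 0.84)]
tray_clear [(array([ 0.517, -0.062,  0.004]), 0.65)]
short_vial [(array([ 0.525, -0.225,  0.001]), 0.49)]
[ 0.51 -0.06] 0.061;[ 0.54 -0.06] 0.06;[0.54 0.45] 0.05;[0.54 0.48] 0.052;[0.57 0.45] 0.052;[0.6  0.42] 0.053;[0.63 0.21] 0.089;[0.63 0.42] 0.052;[0.66 0.18] 0.091;[0.66 0.21] 0.153;[0.66 0.24] 0.093;[0.66 0.27] 0.09;[0.69 0.15] 0.059;[0.69 0.18] 0.094;[0.69 0.21] 0.186;[0.69 0.24] 0.159;[0.69 0.27] 0.157;[0.69 0.3 ] 0.092;[0.72 0.15] 0.091;[0.72 0.18] 0.186;[0.72 0.21] 0.193;[0.72 0.24] 0.195;[0.72 0.27] 0.158;[0.72 0.3 ] 0.158;[0.72 0.33] 0.091;[0.75 0.18] 0.092;[0.75 0.21] 0.188;[0.75 0.24] 0.189;[0.75 0.27] 0.193;[0.75 0.3 ] 0.159;[0.75 0.33] 0.143;[0.78 0.15] 0.054;[0.78 0.18] 0.054;[0.78 0.24] 0.093;[0.78 0.27] 0.194;[0.78 0.3 ] 0.088;
```

Run:
```python
import cv2,numpy as np
a=cv2.imread("pics/rot.png");b=cv2.imread("pics/tray.png")
cv2.imwrite("pics/r2.png",cv2.resize(a[120:420,120:520],(800,600),interpolation=cv2.INTER_CUBIC))
```

```text
(no output)
```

View pics/r2.png

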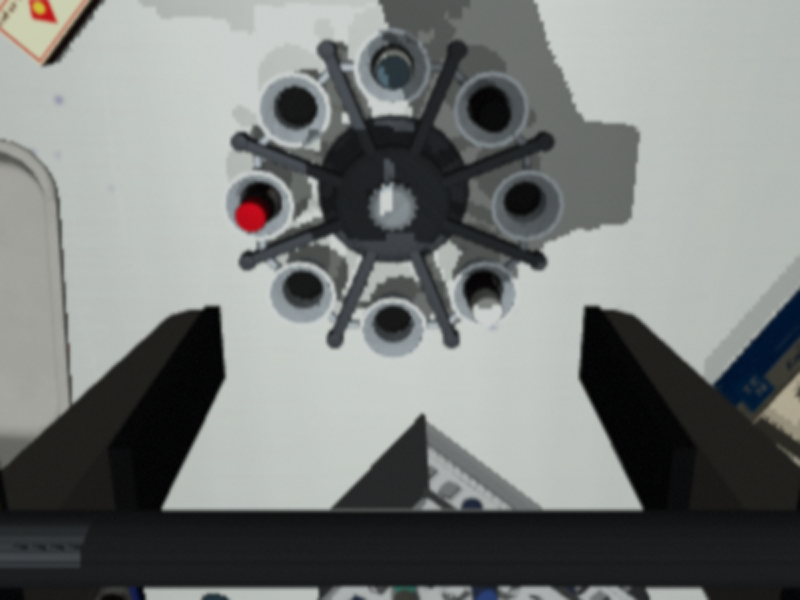

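View pics/tray.png

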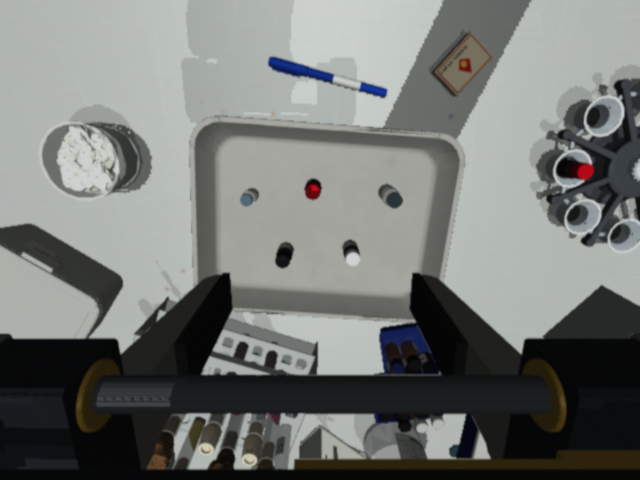

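The wrist view over the rotor shows (crop px) clear at (393,65), red at (255,215), white at (487,300) and black at (490,105). The empty buckets are at (295,105), (527,203), (303,290) and (393,325). So the loaded ones sit at about 180°, 270°, 45° and 135°. Tray image: short (249,197), red (313,188), clear (391,196), black (284,254), white (352,252). Next I'll fit these positions from the depth data.

```bash
cat > fit.py <<'E'
from h import *
from scipy.optimize import least_squares
z=np.load("pics/rot.npz"); P=cloud(z['d'],z['T'],z['K'])
m=(z['d']>0)&(abs(P[...,2]-.039)<.004)&(np.hypot(P[...,0]-.489,P[...,1]-.204)<.11)
Q=P[m][:,:2]
def res(q):
    a=q[2]+np.arange(8)*np.pi/4; C=np.c_[q[0]+.075*np.cos(a),q[1]+.075*np.sin(a)]
    D=np.linalg.norm(Q[:,None]-C,axis=2).min(1); return D-q[3]
best=min((least_squares(res,[.489,.204,a0,.019],loss='soft_l1',f_scale=.002) for a0 in np.radians([30,45,60])),key=lambda r:r.cost)
print("rotor",len(Q),best.x,np.degrees(best.x[2]),np.median(abs(res(best.x))))
k=(z['d']>0)&(np.hypot(P[...,0]-best.x[0],P[...,1]-best.x[1])<.012)&(P[...,2]>.044)
print("nut",np.median(P[k],0),P[k].max(0),len(P[k]))
for nm,q in dict(red=(.488,.125),white=(.542,.251),black=(.44,.251),clear=(.414,.203)).items():
    k=(z['d']>0)&(np.hypot(P[...,0]-q[0],P[...,1]-q[1])<.02)&(P[...,2]>.05); t=P[k]; 
    if len(t): t=t[t[:,2]>np.percentile(t[:,2],95)-.003]; print("L",nm,t.mean(0),len(t))
z=np.load("pics/tray.npz"); P=cloud(z['d'],z['T'],z['K']); ok=(z['d']>0)&(P[...,2]>.018)&(P[...,2]<.09)&(P[...,0]<.70)
pos={}
fl=(z['d']>0)&(abs(P[...,0]-.55)<.01)&(abs(P[...,1]+.15)<.01); print("floor z",np.median(P[fl][:,2]))
for nm,q in dict(red=(.513,-.152),white=(.588,-.109),black=(.593,-.191),clear=(.518,-.063),short=(.524,-.223)).items():
    k=ok&(np.hypot(P[...,0]-q[0],P[...,1]-q[1])<.022); t=P[k]; h=np.percentile(t[:,2],97); t=t[t[:,2]>h-.004]
    pos[nm]=(t[:,:2].max(0)+t[:,:2].min(0))/2; print(nm,pos[nm],t.mean(0),h,len(t),np.ptp(t,0))
O=P[ok][:,:2]
for nm in pos:
    o=O[np.linalg.norm(O-pos[nm],axis=1)>.022]-pos[nm]; o=np.r_[o,*[[pos[n]-pos[nm]+.01*np.array([np.cos(a),np.sin(a)]) for a in np.arange(0,6.3,.5)] for n in pos if n!=nm]]
    out=[]
    for yw in range(0,180,5):
        a=np.radians(yw); u=abs(o@[np.cos(a),np.sin(a)]); v=abs(o@[-np.sin(a),np.cos(a)])
        dx=np.maximum(np.maximum(.046-u,u-.064),0); dy=np.maximum(v-.010,0); out.append((round(1e3*np.hypot(dx,dy).min(),1),yw))
    print(nm,sorted(out)[::-1][:8])
E
python3 fit.py
```

```text
rotor 8544 [0.4901 0.2088 0.7853 0.0266] 44.99161818389633 0.008728360558348027
nut [0.4897 0.2035 0.0464] [0.5004 0.2112 0.0489] 183
L red [0.4908 0.124  0.0611] 195
L white [0.5428 0.2505 0.0639] 170
L black [0.4465 0.2457 0.3819] 1580
L clear [0.415  0.1999 0.0752] 225
floor z 0.0015871917665824242
red [ 0.516  -0.1529] [ 0.5156 -0.1532  0.045 ] 0.04642618496638881 193 [0.0166 0.0162 0.0044]
white [ 0.5907 -0.1087] [ 0.5902 -0.1085  0.0477] 0.04891234649890342 176 [0.0167 0.0159 0.0052]
black [ 0.5935 -0.1875] [ 0.5932 -0.1875  0.0479] 0.0494310643735502 174 [0.0165 0.016  0.0047]
clear [ 0.522  -0.0671] [ 0.5219 -0.0675  0.0591] 0.06028597610054491 188 [0.0155 0.016  0.005 ]
short [ 0.5251 -0.2255] [ 0.5251 -0.2257  0.0412] 0.0424203942310956 126 [0.013  0.013  0.0045]
red [(np.float64(20.6), 60), (np.float64(16.6), 65), (np.float64(16.4), 55), (np.float64(13.1), 70), (np.float64(11.9), 50), (np.float64(9.7), 125), (np.float64(9.2), 120), (np.float64(8.3), 75)]
white [(np.float64(21.9), 60), (np.float64(20.0), 55), (np.float64(18.0), 120), (np.float64(16.6), 65), (np.float64(16.0), 50), (np.float64(14.7), 125), (np.float64(13.7), 45), (np.float64(12.8), 115)]
black [(np.float64(20.5), 60), (np.float64(16.7), 65), (np.float64(15.1), 120), (np.float64(15.1), 55), (np.float64(12.5), 115), (np.float64(11.6), 70), (np.float64(11.5), 125), (np.float64(10.2), 50)]
clear [(np.float64(5.2), 45), (np.float64(4.8), 130), (np.float64(4.6), 40), (np.float64(3.5), 125), (np.float64(3.0), 50), (np.float64(2.4), 135), (np.float64(2.4), 120), (np.float64(1.8), 35)]
short [(np.float64(9.9), 150), (np.float64(8.1), 155), (np.float64(7.7), 10), (np.float64(7.2), 170), (np.float64(7.2), 145), (np.float64(7.1), 175), (np.float64(6.9), 165), (np.float64(6.8), 160)]
```

Run:
```python
from h import *
from scipy.optimize import least_squares
z=np.load("pics/rot.npz"); P=cloud(z['d'],z['T'],z['K'])
r=np.hypot(P[...,0]-.4897,P[...,1]-.2035)
m=(z['d']>0)&(abs(P[...,2]-.0405)<.0025)&(r<.1)&(r>.055); Q=P[m][:,:2]
def f(q,s=1):
    a=q[2]+np.arange(8)*np.pi/4; C=np.c_[q[0]+.075*np.cos(a),q[1]+.075*np.sin(a)]
    return np.linalg.norm(Q[:,None]-C,axis=2).min(1)-.0185
for a0 in (40,45,50):
    b=least_squares(f,[.49,.2035,np.radians(a0)],loss='cauchy',f_scale=.001); print(len(Q),b.x[:2],np.degrees(b.x[2]),b.cost,np.median(abs(b.fun)))
d=np.load("pics/scene0.npy");i=viewer.camera_info("scene");T=np.eye(4);T[:3,:3]=i['rotation'];T[:3,3]=i['eye']
P=cloud(d,T,i['intrinsics'])
for x in np.arange(.61,.80,.02):
    print(round(x,2),[ (lambda k:int(1e3*P[k][:,2].max()) if k.any() else 0)((d>0)&(abs(P[...,0]-x)<.01)&(abs(P[...,1]-y)<.015)) for y in np.arange(-.36,.06,.03)])
q0=env.sense()['joint_positions']
for n,p,yw in [("c",(.522,-.067,.036),45),("C",(.565,.204,.056),65),("b",(.593,-.1875,.024),60),("B",(.543,.151,.05),-45),("w",(.59,-.1085,.024),60),("W",(.437,.151,.05),45),("r",(.516,-.153,.024),60),("R",(.49,.279,.05),90)]:
    for y in (yw,yw+180): 
        q=solver.inverse_kinematics(np.array(p),R(np.radians(y))); print(n,y,q)
```

```text
2577 [0.4902 0.1988] 45.018050962435126 0.0010082019378604673 0.0009264519085579632
2577 [0.4902 0.1988] 45.01803595177165 0.001008201938020336 0.0009264834680428706
2577 [0.4902 0.1988] 45.018041864680484 0.0010082019377870516 0.0009264627984430229
0.61 [2, 2, 38, 32, 4, 3, 46, 5, 3, 3, 3, 13, 37, 3]
0.63 [3, 3, 38, 31, 5, 4, 4, 4, 4, 3, 4, 17, 38, 2]
0.65 [2, 90, 38, 38, 39, 37, 36, 38, 29, 21, 15, 29, 37, 2]
0.67 [89, 92, 91, 90, 37, 37, 37, 38, 37, 38, 38, 38, 37, 2]
0.69 [92, 248, 252, 92, 92, 88, 2, 0, 0, 2, 19, 20, 20, 19]
0.71 [166, 108, 191, 189, 185, 184, 91, 3, 2, 3, 20, 25, 5, 20]
0.73 [168, 183, 192, 191, 191, 191, 91, 91, 2, 2, 50, 49, 48, 20]
0.75 [91, 190, 188, 91, 191, 191, 191, 91, 2, 2, 49, 49, 49, 20]
0.77 [91, 189, 191, 190, 183, 188, 189, 90, 3, 3, 48, 49, 48, 19]
0.79 [0, 1, 189, 188, 184, 185, 185, 0, 1, 2, 47, 49, 49, 43]
c 45 [-0.3206  0.5622  0.4839  2.048  -0.4342  0.6305  1.2415]
c 225 [-0.8351  1.0667  1.3341  2.0747 -1.2073  1.145  -1.2572]
C 65 [-0.7034  0.6096  0.4005  1.8556 -0.3362  0.7431  1.0171]
C 245 [-1.2352  1.0978  1.3333  1.8867 -1.1687  1.2232 -1.4846]
b 60 [-0.1207  0.712   0.5123  1.8152 -0.4926  0.744   1.7051]
b 240 [-0.5554  1.1941  1.3298  1.841  -1.2547  1.2535 -0.906 ]
B -45 [-0.9034  0.6644  0.7617  1.966  -0.6543  0.7743 -0.5432]
B 135 [-0.5142  0.5513  0.2344  1.9413 -0.197   0.6708  2.1977]
w 60 [-0.2294  0.6756  0.4761  1.87   -0.4577  0.7058  1.5591]
w 240 [-0.7036  1.1746  1.3304  1.8973 -1.2527  1.2326 -1.0039]
W 45 [-0.7622  0.4419  0.4274  2.1893 -0.3341  0.5712  0.6978]
W 225 [ 0.3225  0.619  -0.8931  2.1232  0.7326  0.7421  2.8726]
r 60 [-0.144   0.5977  0.47    2.0217 -0.4516  0.6236  1.6758]
r 240 [-0.6602  1.1156  1.3322  2.0492 -1.2474  1.1693 -0.8274]
R 90 [-0.8503  0.5634  0.3508  1.9467 -0.2957  0.6811  1.2529]
R 270 [-1.445   1.0707  1.3342  1.9802 -1.1735  1.1815 -1.1757]
```

```bash
cat >> h.py <<'E'
C0=np.array([.490,.199])
def pick(xy,yaw,g):   # g: fingertip height above the foot
    Rm=R(np.radians(yaw)); env.reach([*xy,.15],Rm); env.movel([*xy,.002+g],rate=.12)
    effector.grasp(15); s=env.sense(); env.movel([*xy,.18],rate=.2)
    print("picked",s['gripper_width'],env.sense()['gripper_width'],env.sense()['grasp_force'],s['t'])
def place(ang,yaw,g,gap):
    a=np.radians(ang); xy=C0+.075*np.array([np.cos(a),np.sin(a)]); Rm=R(np.radians(yaw)); zr=.018+g+gap
    env.reach([*xy,.18],Rm); env.pause(.2); f0=env.sense()['wrist_force']
    env.movel([*xy,.044+g],rate=.12); env.movel([*xy,zr],rate=.04); env.pause(.2)
    s=env.sense(); print("placed",s['ee_pos']-[*xy,zr],s['wrist_force']-f0,s['gripper_width'],s['t'])
def leave():
    effector.release(); env.pause(.3); p=env.sense()['ee_pos']; env.movel([p[0],p[1],.2],rate=.2); print(env.sense()['wrist_force'],env.sense()['t'])
E
python3 - <<'E'
from h import *
pick((.522,-.067),45,.034); shot("held"); place(0,65,.034,.004)
E
```

```text
picked 0.018876789163328644 0.019214254628389032 14.987486153841019 7.7667
placed [0.0002 0.0001 0.0002] [ 0.1516 -1.3615  1.3826] 0.019166405052184414 11.8333
```

Run:
```python
from h import *
leave()
env.reach([.47,.2,.26],R(np.pi/2)); env.pause(.1); p,d,T,K=shot("rot2"); P=cloud(d,T,K)
cv2.imwrite("pics/r3.png",cv2.resize(p[120:420,120:520,::-1],(800,600)))
k=(d>0)&(np.hypot(P[...,0]-.565,P[...,1]-.199)<.02)&(P[...,2]>.05); t=P[k]; h=np.percentile(t[:,2],97) if len(t) else 0; print(h,t[t[:,2]>h-.004].mean(0) if len(t) else 0)
```

```text
[ 0.0007 -0.2908 -1.2855] 14.1417
0.07628744392943926 [0.564  0.1985 0.0751]
```

View pics/r3.png

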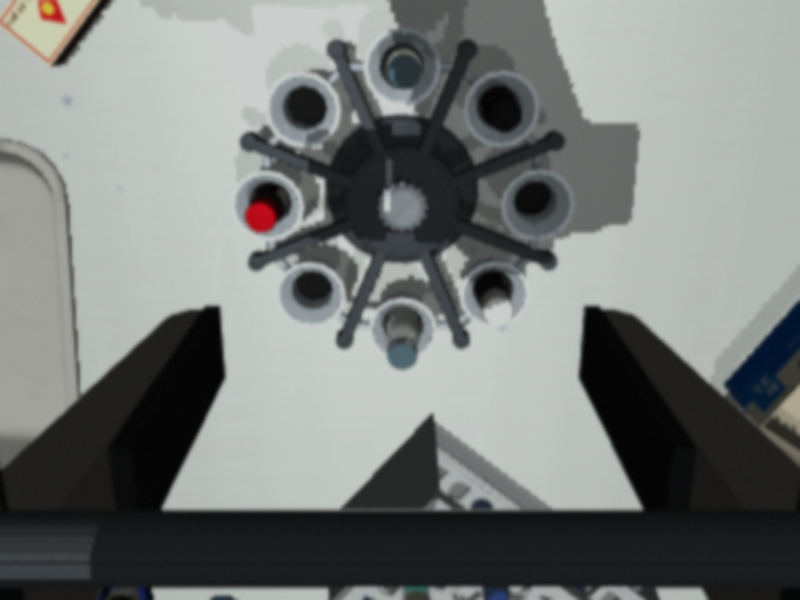

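The tall vial is fully seated at (402,345) in the crop: its top reads 75 mm, as expected. Next are the three bottles.

Run:
```python
from h import *
for xy,pa,ang,ya in [((.5935,-.1875),60,315,135),((.5905,-.1086),60,225,45),((.516,-.153),60,90,90)]:
    pick(xy,pa,.024); place(ang,ya,.024,.0085)
    f=env.sense(); 
    if f['gripper_width']<.012 or abs(f['wrist_force'][2])>12: print("check"); break
    leave()
env.reach([.47,.2,.26],R(np.pi/2)); env.pause(.2); p,d,T,K=shot("rot4"); P=cloud(d,T,K)
cv2.imwrite("pics/r4.png",cv2.resize(p[120:420,120:520,::-1],(800,600)))
for n,a in dict(black=315,white=225,red=90,clear=0,Lred=270,Lw=45,Lb=135,Lc=180).items():
    c=C0+.075*np.array([np.cos(np.radians(a)),np.sin(np.radians(a))])
    k=(d>0)&(np.hypot(P[...,0]-c[0],P[...,1]-c[1])<.02)&(P[...,2]>.05)&(P[...,2]<.12); t=P[k]
    if len(t): h=np.percentile(t[:,2],97); print(n,h,t[t[:,2]>h-.004].mean(0)-[*c,0])
p,_=viewer.read_camera("scene"); cv2.imwrite("pics/s4.png",cv2.resize(p[150:400,200:533,::-1],(799,600)))
```

```text
picked 0.018532576681185214 0.01854960993395053 14.983645677566528 18.6583
placed [0.0002 0.     0.0002] [ 0.4842  0.5869 -0.6046] 0.018322009700271185 22.9167
[-0.4402 -0.1806 -1.2386] 25.2667
picked 0.01858763066807454 0.018518476786519366 14.959232658147812 28.575
placed [0.0001 0.     0.0001] [ 0.8308  0.5054 -0.5329] 0.01856454147384583 32.7083
[ 0.558   0.079  -0.6041] 35.0583
picked 0.018077148625334768 0.018958055880365424 14.99950960278511 38.5333
placed [0.0002 0.     0.0002] [1.0028 0.1323 0.0357] 0.018562049296056916 43.1
[ 0.0275 -0.383  -0.244 ] 45.45
black 0.06553150434804944 [-0.0011  0.0002  0.064 ]
white 0.06541473661682559 [0.0003 0.0003 0.064 ]
red 0.06223897844851362 [-0.0007 -0.0007  0.0609]
clear 0.07621760311773706 [-0.0011 -0.0006  0.075 ]
Lred 0.06238640239793416 [0.0007 0.     0.061 ]
Lw 0.06512648555177267 [-0.0002 -0.0015  0.0638]
Lb 0.06522961089562024 [ 0.0005 -0.0014  0.0638]
Lc 0.07654171753746464 [0.0001 0.0008 0.0752]
```

View pics/r4.png

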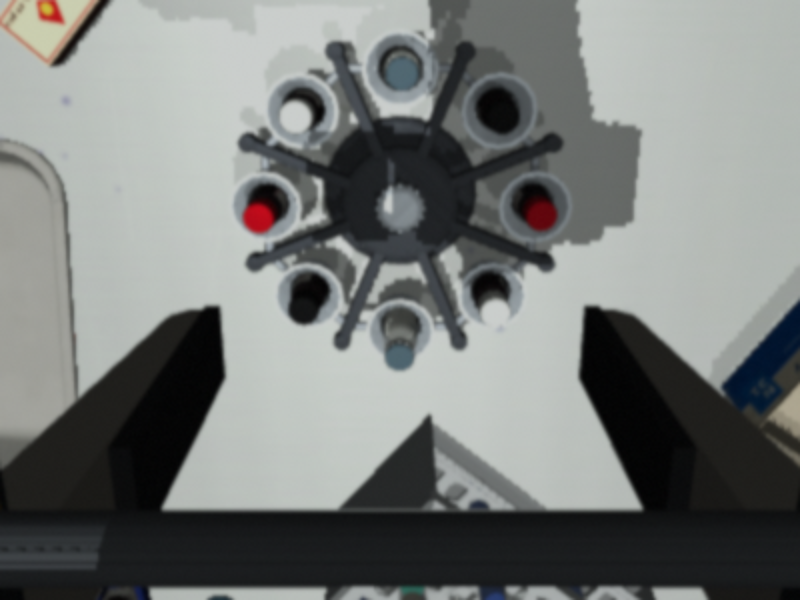

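View pics/s4.png

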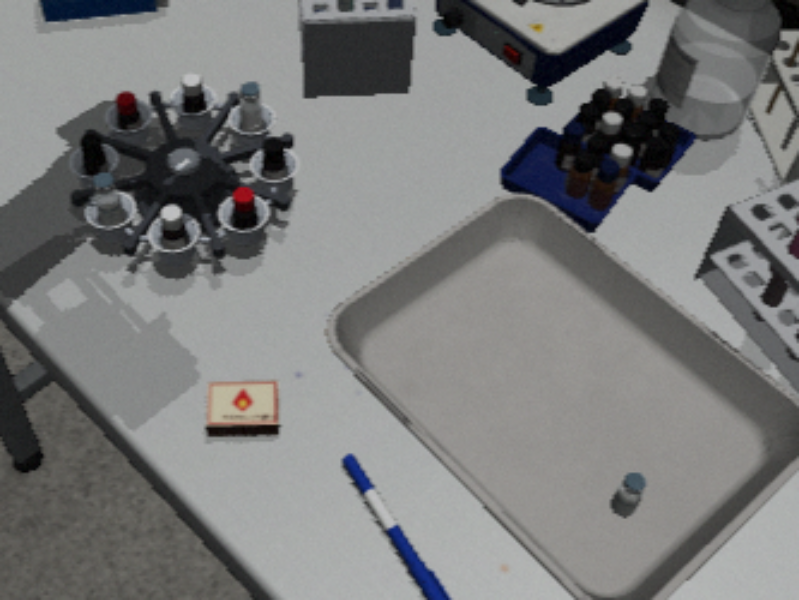

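Every like now faces its like, at full seating height: red (258,215)/(541,213), white (297,115)/(495,310), black (305,305)/(500,110), clear (400,70)/(400,355). The short vial still stands in the tray at (628,493) in the scene crop.

```bash
python3 -c "
from station import workorder
print(workorder.finish_job())"
```

```text
the job is handed in; nothing more can be done
None
```

The rotor is loaded and balanced, with all four tray items fully down in the buckets facing their likes and the short vial left standing in the tray; I handed the job in at about 46 s, but no verdict came back.

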